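# Pack the sealed specimen pots in the carrying caddy

## Robot

A 6-joint arm with a two-finger parallel gripper is mounted at the origin on the work surface. World frame = base frame: x ahead of the robot, y to its left, z up, the work surface at z = 0. Lengths are in m, angles in rad, forces in N, time in s.
With the tool pointing down it reaches from about 0.35 to 0.85 m from the base axis. Payload 8.1 kg.
Tool frame: the origin (TCP) lies at the very end of the fingers, on their centre line; the grasp point (between the pads) lies 19 mm behind it; z points along the fingers, y is the line along which they close (so a half turn about z gives the same grasp; the last joint's range is limited). The gripper opens to 85 mm and grips with 20 to 120 N. Pads are 22 mm wide; open, the fingers measure 114 mm over their backs; the gripper's body (76 mm by 85 mm) begins 54 mm behind the grasp point. The pads swing forward as they close: fully open they stand 13 mm farther back than shut.
Start: joints at [1.023, 0.13, 1.488, -0, 1.523, -0.085], TCP at [0.268, 0.537, 0.231] pointing down, gripper open.
Joint ranges: [-2.96, 2.96], [-0.89, 2.26], [0.02, 2.5], [-1.34, 4.48], [0, 2.73], [-2.66, 2.66]. Speed limits (rad/s): [2.39, 2.39, 2.79, 3.14, 3.14, 3.14].

## Interface

Orientations are given as a unit quaternion [x, y, z, w].
In Python, from plant import get_state, imaging, ticket gives the robot as it stands.
- The arm moves only by the tool arm_command, never from a script. Its argument "deltas" is a list of rows, each a list of 3 entries, a list of its own where there are three numbers: the shift along the tool's x, y, z in cm, then the turn, a rotation vector about the tool's x, y, z in degrees, then the finger opening in cm, from 0 to 8.54. In form: [[[x, y, z], [ax, ay, az], gripper], ...]. A call has 1 to 20 rows; each row shifts and turns the commanded pose from where the row before left it, along the tool's axes as they then stand; what a row does not reach is not made up. A row lasts 1/10 s, in which the tool goes at most 50 mm and 8.59 degrees, less where a joint would pass 70% of its speed; a pose out of reach is approached as far as the arm can. A call is refused whole if a number of a shift passes 5 or a number of a turn 8.59, either way. A call with a gripper value outside its range is refused whole. The fingers move at their own pace and stop on an object; "grip_force" is the grip in N (left out, the last holds). Time passes only in rows, so rows that do not move let the fingers close. It gives the time, the measured TCP pose, the force, the opening and the grip force at its end, in the units of the state.
- get_state(): the state, without advancing time (a new reading comes with each control period).
- imaging.get_image(name): name is "side" or "top" or "wrist"; returns the picture (420x560x3 uint8, blue, green, red); there is no depth.
- imaging.camera_params(name): a dict with "fovy" (degrees; the focal length in pixels is half the picture's height over the tangent of half this angle, whatever the lens; pixels are square), "cx", "cy" (the principal point, pixels), "k1" (the pictures are not rectified: a ray, as slopes to the right and down, at radius r is drawn at 1 + k1 r^2 times it, then the intrinsics apply), "world_to_cam" (4x4, takes a point from world to camera coordinates). Camera axes: x right, y down, z forward; pixel columns grow to the right and rows downward; lengths in m; the calibration is good to about 2 mm. A picture is of the moment at which its call begins: read the wrist's pose just before it. camera_params takes no time and is no camera call; for the wrist camera it gives the pose at the moment of the call.
- ticket.close_job(): hands the job in; it is judged then, once.
Trained networks look in the newest picture that a camera, given by its name, has taken for a name from the list of things; names that differ only in an ending like _2 or _b are one class to them, and where a whole thing is asked for, a point or a joint stands for the part that bears it (a point fixed in the world has none). Each returns a list of dicts, best first, with "score" (0 to 1); they miss things now and then, are a little off and sometimes report something else, mostly with a low value. They report only what shows in the picture. A call takes as long as a camera call.
- imaging.regions_of(camera, label): "region" (420x560 bool, what is visible of it) and "bbox" ([left, top, right, bottom] in pixels, round what is visible of it).
- imaging.spot_point(camera, label): "centre" ([row, column] in pixels: a listed point, or the origin of a listed thing).
The state is a dict: "clock": time; "joints": joint angles; "joint_velocities": joint speeds; "effort": joint torques, N m; "eef_pos": TCP position; "ee_rot": TCP orientation; "ft_force": force on the tool from outside, world axes, zero at the start; "moment": the same for the moment, N m; "width": finger opening in m; "grip_force": force on a finger pad.
Only numpy, scipy, OpenCV 4.12 (cv2) and the standard library are available. Lean on these libraries where they do the work, as an engineer would, in place of code of your own. Each camera call takes 0.05 s, during which the arm holds its last target. There are 200 camera calls.

## Task

Pack the four sealed specimen pots (the ones with screw caps) in the white carrying caddy for the cold room: each stands upright on the floor of its own well, the widest pot in the widest well, the next in the next, down to the slimmest pot in the narrowest well. Keep the pots upright all the way and set them down, do not drop them; leave the two open, empty pots standing where they are.

Things in the scene. Friction and masses are not known exactly. Their poses are not given: they have to be found in the camera images.
- pot_large: Sealed specimen pot, the large one: an upright round pot with a pearl-white body, a paper label band and a flat white ribbed screw cap that closes it (seen from above: a solid white disc). 64 mm across at the cap, body 4 mm narrower, 75 mm tall with the cap. Rigid and loose, 30 to 180 g. Origin at the centre of its underside, z up along its axis.
- pot_medium: Sealed specimen pot, the medium one: an upright round pot with a pearl-white body, a paper label band and a flat white ribbed screw cap that closes it (seen from above: a solid white disc). 50 mm across at the cap, body 4 mm narrower, 65 mm tall with the cap. Rigid and loose, 30 to 180 g. Origin at the centre of its underside, z up along its axis.
- pot_small: Sealed specimen pot, the small one: an upright round pot with a pearl-white body, a paper label band and a flat white ribbed screw cap that closes it (seen from above: a solid white disc). 38 mm across at the cap, body 4 mm narrower, 55 mm tall with the cap. Rigid and loose, 30 to 180 g. Origin at the centre of its underside, z up along its axis.
- pot_slim: Sealed specimen pot, the slim one: an upright round pot with a pearl-white body, a paper label band and a flat white ribbed screw cap that closes it (seen from above: a solid white disc). 27 mm across at the cap, body 4 mm narrower, 80 mm tall with the cap. Rigid and loose, 30 to 180 g. Origin at the centre of its underside, z up along its axis.
- well_large: Square grey block, 96 x 96 x 24 mm, with one round blind well, 80 mm wide, 18 mm deep: place of the large pot. Four such blocks (wells 80, 66, 54, 43 mm) stand fixed in a white caddy (low tray, 212 mm square, rim 20 mm), two by two, centres 100 mm apart, in any order. Origin: centre of its underside, 5 mm above the worktop; z up; well floor at z = 6 mm, block top at 24 mm; x, y along its sides.
- well_medium: Square grey block, 96 x 96 x 24 mm, with one round blind well, 66 mm wide, 18 mm deep: place of the medium pot. Four such blocks (wells 80, 66, 54, 43 mm) stand fixed in a white caddy (low tray, 212 mm square, rim 20 mm), two by two, centres 100 mm apart, in any order. Origin: centre of its underside, 5 mm above the worktop; z up; well floor at z = 6 mm, block top at 24 mm; x, y along its sides.
- well_small: Square grey block, 96 x 96 x 24 mm, with one round blind well, 54 mm wide, 18 mm deep: place of the small pot. Four such blocks (wells 80, 66, 54, 43 mm) stand fixed in a white caddy (low tray, 212 mm square, rim 20 mm), two by two, centres 100 mm apart, in any order. Origin: centre of its underside, 5 mm above the worktop; z up; well floor at z = 6 mm, block top at 24 mm; x, y along its sides.
- well_slim: Square grey block, 96 x 96 x 24 mm, with one round blind well, 43 mm wide, 18 mm deep: place of the slim pot. Four such blocks (wells 80, 66, 54, 43 mm) stand fixed in a white caddy (low tray, 212 mm square, rim 20 mm), two by two, centres 100 mm apart, in any order. Origin: centre of its underside, 5 mm above the worktop; z up; well floor at z = 6 mm, block top at 24 mm; x, y along its sides.
- open_large: Look-alike: an empty large pot without a cap, open at the top (seen from above: a ring with a hollow inside), pearl-white, no label, 62 mm across the rim, 72 mm tall, 35 g, loose. It does not belong in the caddy. Origin at the centre of its underside, z up.
- open_medium: Look-alike: an empty medium pot without a cap, open at the top (seen from above: a ring with a hollow inside), pearl-white, no label, 49 mm across the rim, 62 mm tall, 35 g, loose. It does not belong in the caddy. Origin at the centre of its underside, z up.

How it is judged:
By the outcome, as a careful person would: the job done as asked, in the order asked, and still so for the second after the job is handed in, with the robot touching nothing.
It also fails if it takes over 112 s, if anything falls off the work surface, if the arm or the gripper's body presses on something with over 40 N, if the wrist force passes 120 N, or if a joint passes its speed limit or range.

## Working session

There is one attempt and no reset: what is moved stays moved. The work goes in short steps, Python scripts to look and compute and a tool call to move; the robot and the scene stay as the last step left them, time stands still between calls to the robot, and variables do not carry over. Pictures are saved under pics/ and viewed, at most 14 in all, crops included, and the job is handed in when it is done.

Besides the shell and the picture viewer there is one more tool, called after "Emit:" by a JSON object that holds its "name" and its "arguments", one argument or row to a line. arm_command: Moves the arm, as the interface text tells. Its arguments: {"type":"object","properties":{"deltas":{"type":"array","items":{"type":"array"}},"grip_force":{"type":"number"}},"required":["deltas"]}

```bash
mkdir -p pics; ls; python3 - <<'E'
from plant import get_state, imaging
import cv2
s=get_state(); print(s)
for n in("top","side"):
    p=imaging.camera_params(n); print(n,p)
    cv2.imwrite(f"pics/{n}0.png",imaging.get_image(n))
E
```

```text
pics
{'clock': 0.0, 'joints': array([ 1.02260541e+00,  1.31186511e-01,  1.48925779e+00, -1.58866116e-05,
        1.52298375e+00, -8.54100745e-02]), 'joint_velocities': array([ 1.81319153e-03,  5.32911580e-04, -5.59025497e-04,  7.38573983e-04,
        8.21395772e-05,  4.83515189e-04]), 'effort': array([-4.88066271e-04, -5.69439912e+01, -5.00522482e+01, -5.85754351e-04,
        1.57836353e-02,  3.76346421e-06]), 'eef_pos': array([0.26757298, 0.53643394, 0.23024108]), 'ee_rot': array([ 2.29330635e-01,  9.73348148e-01, -8.74502912e-04, -2.78349665e-04]), 'ft_force': array([ 0.25350789,  0.61184819, -0.94931307]), 'moment': array([ 0.00129237, -0.02394715,  0.01440609]), 'grip_force': 0.0, 'width': 0.08543696940125757}
top {'fovy': 42.2593164427611, 'cx': 268.9046745706066, 'cy': 210.7333466128007, 'k1': -0.16818881086786175, 'world_to_cam': array([[ 0.00854692, -0.99963779, -0.02551934, -0.00814164],
       [-0.99772775, -0.00681944, -0.06702865,  0.5339177 ],
       [ 0.06683035,  0.02603424, -0.99742465,  1.1570998 ],
       [ 0.        ,  0.        ,  0.        ,  1.        ]])}
side {'fovy': 54.394577866200976, 'cx': 284.109957205175, 'cy': 209.78143809821248, 'k1': -0.049860440363208795, 'world_to_cam': array([[ 0.89613548, -0.44375425, -0.00483356, -0.4777381 ],
       [-0.22133785, -0.43748531, -0.87155961,  0.15877763],
       [ 0.38464368,  0.78210534, -0.49026572,  0.55951367],
       [ 0.        ,  0.        ,  0.        ,  1.        ]])}
```

View pics/top0.png

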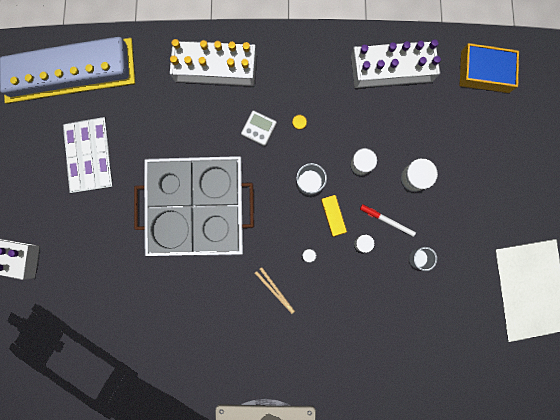

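View pics/side0.png

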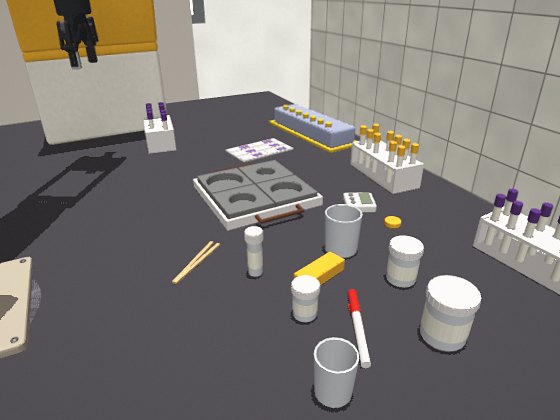

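The top view shows the wells at these pixels: slim (170,183), medium (215,183), large (170,229), small (216,229). The sealed pots are large (421,175), medium (364,161), small (365,243) and slim (309,256). The open pots are at (311,179) and (424,259).

The side view agrees: slim pot (254,250), small (305,298), medium (404,260), large (450,312), caddy about (256,190).

```bash
cat > h.py <<'E'
import numpy as np, cv2
from plant import get_state, imaging
from scipy.optimize import least_squares
def project(p,P):
    c=np.atleast_2d(P)@p["world_to_cam"][:3,:3].T+p["world_to_cam"][:3,3]
    s=c[:,:2]/c[:,2:]; s=s*(1+p["k1"]*(s**2).sum(1,keepdims=True))
    f=210/np.tan(np.radians(p["fovy"])/2)
    return s*f+[p["cx"],p["cy"]]            # (u,v)
def ring(r,z,n=72):
    a=np.linspace(0,2*np.pi,n,endpoint=False); return np.c_[r*np.cos(a),r*np.sin(a),np.full(n,z)]
def bb(uv): return np.r_[uv.min(0),uv.max(0)]
def tri(obs):  # obs: [(params,(u,v))]
    g=least_squares(lambda X:np.concatenate([project(p,X)[0]-uv for p,uv in obs]),[0.5,0,0.03])
    return g.x, np.abs(g.fun).max()
POTS=dict(pot_large=(.064,.075),pot_medium=(.050,.065),pot_small=(.038,.055),pot_slim=(.027,.080),open_large=(.062,.072),open_medium=(.049,.062))
WELLS=dict(well_large=.080,well_medium=.066,well_small=.054,well_slim=.043)
def model(n):
    d,h=POTS[n]; b=d/2-(.002 if n[0]=="p" else 0)
    return np.vstack([ring(d/2,h),ring(d/2,h-.012),ring(b,0)])
E
cat > m.py <<'E'
from h import *
P={c:imaging.camera_params(c) for c in("top","side")}
for c in P: imaging.get_image(c)
for n in list(POTS)+list(WELLS):
    R={};S={}
    for c in P:
        if n in POTS:
            r=imaging.regions_of(c,n); R[c]=r
        if n in WELLS or n in("pot_large",): S[c]=imaging.spot_point(c,n)
    for c in R: print(n,c,[(round(q["score"],2),list(map(int,q["bbox"]))) for q in R[c][:2]])
    if all(R.get(c) for c in P):
        B={c:np.array(R[c][0]["bbox"],float) for c in P}; M=model(n)
        f=lambda X:np.concatenate([bb(project(P[c],M+X))+[.5,.5,.5,.5]-B[c]-0*[0] for c in P])
        g=least_squares(f,[.5,0,0]); print("   fit",g.x.round(4),g.fun.round(1))
    if S:
        print(n,{c:[(round(q["score"],2),np.round(q["centre"],1).tolist()) for q in S[c][:2]] for c in S})
        if all(S.get(c) for c in P): print("   tri",*tri([(P[c],np.array(S[c][0]["centre"])[::-1]) for c in P]))
E
python3 m.py
```

```text
pot_large top [(0.56, [401, 159, 437, 187])]
pot_large side [(0.58, [417, 272, 482, 353])]Traceback (most recent call last):
  File "m.py", line 14, in <module>
    g=least_squares(f,[.5,0,0]); print("   fit",g.x.round(4),g.fun.round(1))
    return func(*args, **kwargs)
    vector_fun = VectorFunction(
        fun_wrapped,
    ...<6 lines>...
        workers=workers
    )
    self._update_fun()
    ~~~~~~~~~~~~~~~~^^
    self.f = self.fun_wrapped(xp_copy(self.x))
             ~~~~~~~~~~~~~~~~^^^^^^^^^^^^^^^^^
    return np.atleast_1d(self.fun(x))
                         ~~~~~~~~^^^
    return self.f(x, *self.args, **self.kwargs)
           ~~~~~~^^^^^^^^^^^^^^^^^^^^^^^^^^^^^^
  File "m.py", line 13, in <lambda>
    f=lambda X:np.concatenate([bb(project(P[c],M+X))+[.5,.5,.5,.5]-B[c]-0*[0] for c in P])
                               ~~~~~~~~~~~~~~~~~~~~~~~~~~~~~~~~~~~~~~~~^~~~~~
ValueError: operands could not be broadcast together with shapes (4,) (0,)
```

```bash
sed -i 's/-0\*\[0\]//; s/least_squares(f,\[.5,0,0\])/least_squares(f,[.5,0,0],loss="soft_l1")/' m.py; python3 m.py; python3 -c "
from plant import get_state;print(get_state()['clock'])"
```

```text
pot_large top [(0.65, [401, 159, 436, 189])]
pot_large side [(0.9, [418, 273, 481, 351]), (0.48, [311, 339, 362, 407])]
   fit [ 0.6096 -0.3226 -0.0009] [-1.2 -0.3  0.7  2.4  0.9  0.7 -0.3 -0.8]
pot_large {'top': [], 'side': [(0.65, [332.7, 443.2]), (0.4, [209.3, 243.1])]}
pot_medium top [(0.5, [402, 159, 434, 189])]
pot_medium side [(0.77, [384, 233, 421, 290])]
   fit [ 0.5608 -0.2839  0.0813] [-9.1 21.8 -9.5 18.9  0.8 -8.  12.   1.9]
pot_small top [(0.56, [352, 231, 375, 253])]
pot_small side [(0.61, [292, 272, 318, 321])]
   fit [ 4.644e-01 -2.043e-01  4.000e-04] [ 0.7  3.2 -1.5 -0.3 -0.3  0.6  1.3 -0.8]
pot_slim top [(0.71, [142, 205, 196, 251])]
pot_slim side [(0.57, [244, 230, 265, 275]), (0.28, [326, 204, 363, 257])]
   fit [ 0.5413  0.2044 -0.2063] [ 37.5   1.1  -1.2 -33.5   0.9   1.6  -9.  -11. ]
open_large top [(0.88, [295, 161, 327, 196])]
open_large side [(0.61, [325, 204, 362, 257])]
   fit [ 6.012e-01 -9.150e-02 -5.000e-04] [ 0.4  0.7 -1.  -0.4 -0.8 -1.2  1.7  1.2]
open_medium top [(0.72, [409, 248, 434, 269])]
open_medium side [(0.69, [312, 338, 361, 404]), (0.19, [196, 170, 253, 196])]
   fit [ 0.4341 -0.3297 -0.0031] [-3.4 -1.9  1.   1.   0.8 -2.1 -0.8  4.6]
well_large {'top': [(0.58, [228.4, 171.6]), (0.44, [180.4, 415.9])], 'side': [(0.63, [393.9, 332.2]), (0.61, [270.2, 253.4])]}
   tri [ 0.70854907  0.34506012 -1.02081989] 45.811601741829406
well_medium {'top': [(0.62, [183.2, 215.1])], 'side': [(0.86, [197.6, 286.7])]}
   tri [0.59571226 0.11538088 0.00293732] 0.31462236119153886
well_small {'top': [(0.8, [229.4, 217.1]), (0.29, [182.8, 308.9])], 'side': [(0.97, [206.0, 242.4])]}
   tri [0.49273704 0.10872036 0.01127837] 0.06489810852181677
well_slim {'top': [(0.68, [183.6, 173.4])], 'side': [(0.89, [179.9, 267.1])]}
   tri [0.59296389 0.20838793 0.00653408] 0.2500693175645665
1.6
```

```bash
cat > m2.py <<'E'
from h import *
P={c:imaging.camera_params(c) for c in("top","side")}
I={c:imaging.get_image(c) for c in P}
seed=dict(pot_large=[(421,175),(450,290)],pot_medium=[(364,161),(404,246)],pot_small=[(365,243),(305,288)],pot_slim=[(309,256),(254,236)])
for n,s in seed.items():
    B={}
    for c,(u,v) in zip(P,s):
        m=(I[c].min(2)>75).astype(np.uint8)
        _,l,st,_=cv2.connectedComponentsWithStats(m); x,y,w,h,a=st[l[v,u]]; B[c]=np.array([x,y,x+w-1,y+h-1.])
    M=model(n)
    f=lambda X:np.concatenate([bb(project(P[c],M+X))-B[c] for c in P])
    g=least_squares(f,[.5,0,0],loss="soft_l1"); print(n,B["top"],B["side"],g.x.round(4),g.fun.round(1))
m=(I["top"].min(2)>170).astype(np.uint8); _,l,st,_=cv2.connectedComponentsWithStats(m)
k=l[200,140:150].max(); print(st[k]); 
pts=np.argwhere(l==k)[:,::-1].astype(np.float32)
r=cv2.boxPoints(cv2.minAreaRect(pts)); print(r)
# caddy fit: x,y,yaw to rim corners (z=.02), order-free
sq=np.array([[1,1],[1,-1],[-1,-1],[-1,1]])*.106
def cor(q):
    c,s=np.cos(q[2]),np.sin(q[2]); return np.c_[sq@np.array([[c,s],[-s,c]])+q[:2],np.full(4,.02)]
def f(q):
    uv=project(P["top"],cor(q)); return np.concatenate([r[np.argmin(((r-a)**2).sum(1))]-a for a in uv])
g=least_squares(f,[.545,.16,0.]); print(g.x,g.fun.round(1))
E
python3 m2.py
```

```text
pot_large [401. 158. 437. 190.] [  0.   0. 559. 419.] [ 0.5858 -0.2889  0.1629] [-4.000e-01 -1.300e+00  6.700e+00  5.200e+00  4.061e+02  1.516e+02
 -8.410e+01 -1.839e+02]
pot_medium [351. 148. 377. 174.] [  0.   0. 559. 419.] [ 0.6117 -0.1848  0.1638] [  -1.    -1.6    4.1    3.5  375.8  131.8 -141.2 -229.4]
pot_small [354. 234. 374. 252.] [  0.   0. 559. 419.] [ 0.4608 -0.1695  0.2743] [  -1.2   -1.6    5.8    4.4  274.8   63.6 -249.3 -298.6]
pot_slim [302. 249. 316. 262.] [  0.   0. 559. 419.] [ 0.4416 -0.0747  0.3096] [  -1.6   -1.3    3.2    4.1  230.1    2.8 -305.3 -345.3]
[ 145  157   98   99 1135]
[[143.4346  157.94461]
 [240.44162 156.37997]
 [242.01303 253.80624]
 [145.00601 255.37088]]
[0.54393427 0.16284352 0.02840429] [-1.  -0.9  0.4  0.3  0.4  0.2  0.2  0.3]
```

```bash
sed -i 's/m=(I\[c\].min(2)>75)/x0,y0=max(u-48,0),max(v-45,0); Z=np.zeros((420,560),bool); Z[y0:v+80,x0:u+48]=1; m=(Z\&(I[c].min(2)>(75 if c=="top" else 60)))/; s/print(n,B/print(n,[I[c][v,u].tolist() for c,(u,v) in zip(P,s)],B/' m2.py; python3 m2.py
```

```text
pot_large [[243, 239, 238], [250, 251, 252]] [401. 158. 437. 190.] [402. 245. 497. 369.] [ 0.6061 -0.3166  0.0378] [ -0.3  -0.9   1.8   1.5  16.4   3.3 -15.1 -42.4]
pot_medium [[246, 243, 242], [250, 251, 252]] [351. 148. 377. 174.] [356. 201. 451. 325.] [ 0.6313 -0.1995  0.0515] [ -0.6  -0.9   1.3   1.2  28.3   3.8 -27.5 -66. ]
pot_small [[245, 242, 241], [250, 251, 253]] [354. 234. 374. 252.] [257. 243. 352. 367.] [ 0.4648 -0.2008  0.0434] [ -0.4  -0.4   0.9   0.5  33.5   3.  -32.3 -71.8]
pot_slim [[246, 243, 242], [187, 191, 198]] [302. 249. 316. 262.] [206. 191. 301. 315.] [ 0.4395 -0.0861  0.0547] [ -0.1  -0.4   0.3   0.6  37.    2.  -39.  -67.9]
[ 145  157   98   99 1139]
[[143.4341  157.91238]
 [240.44112 156.34775]
 [242.01305 253.80624]
 [145.00603 255.37088]]
[0.54396912 0.16284445 0.02840286] [-1.  -0.9  0.4  0.3  0.4  0.2  0.2  0.3]
```

```bash
python3 - <<'E'
import cv2,numpy as np
i=cv2.imread("pics/side0.png"); print(i[286:360:6,450].min(1), i[312,400:490:6].min(1), i[250,235:275:3].min(1))
E
```

```text
[250 249 249 250 162 147 151 163 160 160 154  44  80] [ 82  82  82  82 119 120 132 151 160 164 165 164 162  81  81] [ 84  82  84  85 133 148 156 153 143 106  83  83  81  84]
```

```bash
sed -i 's/else 60/else 104/' m2.py; python3 m2.py
```

```text
pot_large [[244, 240, 239], [249, 251, 252]] [401. 158. 437. 190.] [421. 275. 481. 350.] [ 0.6116 -0.3237 -0.0012] [-0.9 -0.4 -0.1  0.8 -0.5 -0.7  1.2  0.8]
pot_medium [[244, 241, 238], [250, 251, 252]] [351. 148. 377. 174.] [386. 235. 423. 287.] [ 6.384e-01 -2.053e-01 -6.000e-04] [-0.9  0.4 -0.3  1.1  0.3 -0.3  1.1  0.2]
pot_small [[246, 243, 243], [250, 251, 253]] [354. 234. 374. 252.] [291. 275. 320. 321.] [ 4.642e-01 -2.061e-01 -4.000e-04] [-0.6  0.4 -0.1  0.6  0.8 -0.9  0.1  0.9]
pot_slim [[246, 243, 242], [186, 191, 197]] [302. 249. 316. 262.] [244. 226. 263. 276.] [ 4.383e-01 -8.820e-02 -3.000e-04] [ 0.   0.2 -0.3  0.5  0.8 -0.5 -0.1  0.5]
[ 145  157   98   99 1135]
[[143.4341  157.91238]
 [240.44112 156.34775]
 [242.01305 253.80624]
 [145.00603 255.37088]]
[0.54396912 0.16284445 0.02840286] [-1.  -0.9  0.4  0.3  0.4  0.2  0.2  0.3]
```

```bash
python3 - <<'E'
from h import *
W={}
q=[.5440,.1628,.0284]; c,s=np.cos(q[2]),np.sin(q[2])
out=[]
for cam in("top","side"):
    p=imaging.camera_params(cam); i=imaging.get_image(cam)
    i=cv2.resize(i,None,fx=4,fy=4,interpolation=cv2.INTER_CUBIC)
    for (n,d),o in zip(WELLS.items(),[(-.05,.05),(.05,-.05),(-.05,-.05),(.05,.05)]):
        x=q[0]+c*o[0]-s*o[1]; y=q[1]+s*o[0]+c*o[1]; W[n]=(round(x,4),round(y,4))
        cv2.polylines(i,[((project(p,ring(d/2,.029)+[x,y,0])+.5)*4).astype(int)],True,(0,0,255),1)
    out.append(i[600:1060,540:1000] if cam=="top" else i[600:980,760:1300])
h=460
out[1]=cv2.resize(out[1],(330*1,int(380*330/540))); out[1]=cv2.copyMakeBorder(out[1],0,h-out[1].shape[0],0,0,0)
cv2.imwrite("pics/ov.png",np.hstack(out)); print(W)
E
```

```text
{'well_large': (np.float64(0.4926), np.float64(0.2114)), 'well_medium': (np.float64(0.5954), np.float64(0.1142)), 'well_small': (np.float64(0.4954), np.float64(0.1114)), 'well_slim': (np.float64(0.5926), np.float64(0.2142))}
```

View pics/ov.png

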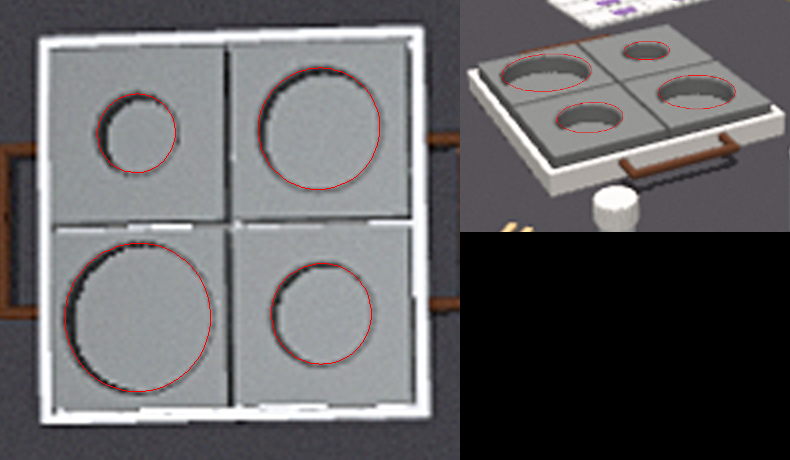

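Emit:
{"name": "arm_command", "arguments": {
  "deltas": [
    [[0,0,0],[0,0,7.94],8.54],
    [[0,0,0],[0,0,7.94],8.54],
    [[0,0,0],[0,0,7.94],8.54],
    [[0,0,0],[0,0,7.94],8.54],
    [[0,0,0],[0,0,7.94],8.54],
    [[0,0,0],[0,0,7.94],8.54],
    [[0,0,0],[0,0,7.94],8.54],
    [[0,0,0],[0,0,7.94],8.54],
    [[0,0,0],[0,0,0],8.54],
    [[0,0,0],[0,0,0],8.54]
  ],
  "grip_force": 50
}}

```text
clock: 3.0
eef_pos: [0.2678, 0.5369, 0.2313]
ee_rot: [0.706, 0.708, -0.0, 0.0]
ft_force: [-0.2, 0.2, 0.9]
width: 0.0854
grip_force: 0.0
```

The rim circles lie on the wells in both views: small (321,313), medium (319,128), large (138,317) and slim (137,133) in this crop. I'll use those positions and move to the large pot.

Emit:
{"name": "arm_command", "arguments": {
  "deltas": [
    [[-2,2,0],[0,0,0],8.54],
    [[-3,3.5,0],[0,0,0],8.54],
    [[-3,4,0],[0,0,0],8.54],
    [[-3,4,0],[0,0,0],8.54],
    [[-3,4,0],[0,0,0],8.54],
    [[-3,4,0],[0,0,0],8.54],
    [[-3,4,0],[0,0,0],8.54],
    [[-4,2.5,0],[0,0,0],8.54],
    [[-4.5,1.5,0],[0,0,0],8.54],
    [[-4.5,1.5,0],[0,0,0],8.54],
    [[-4.5,1.5,0],[0,0,0],8.54],
    [[-4.5,1,0],[0,0,0],8.54],
    [[-4.5,0.88,0],[0,0,0],8.54],
    [[-4.5,0,0],[0,0,0],8.54],
    [[-4.5,0,0],[0,0,0],8.54],
    [[-4.5,0,0],[0,0,0],8.54],
    [[-4.5,0,0],[0,0,0],8.54],
    [[-4.5,0,0],[0,0,0],8.54],
    [[-4.5,0,0],[0,0,0],8.54],
    [[-4.5,0,0],[0,0,0],8.54]
  ]
}}

```text
clock: 5.0
eef_pos: [0.6109, -0.2452, 0.2314]
ee_rot: [0.706, 0.708, 0.0, 0.0]
ft_force: [0.9, -0.2, 0.1]
width: 0.0854
grip_force: 0.0
```

Emit:
{"name": "arm_command", "arguments": {
  "deltas": [
    [[-4,0,0],[0,0,0],8.54],
    [[-3,0,0],[0,0,0],8.54],
    [[-1.5,0,0],[0,0,0],8.54],
    [[0,0,0],[0,0,0],8.54],
    [[0,0,0],[0,0,0],8.54],
    [[0,0,0],[0,0,0],8.54]
  ]
}}

```text
clock: 5.6
eef_pos: [0.6116, -0.3265, 0.2314]
ee_rot: [0.706, 0.708, 0.0, -0.0]
ft_force: [0.6, 0.9, 1.2]
width: 0.0856
grip_force: 0.0
```

Emit:
{"name": "arm_command", "arguments": {
  "deltas": [
    [[0.28,0,2],[0,0,0],8.54],
    [[0,0,4],[0,0,0],8.54],
    [[0,0,4],[0,0,0],8.54],
    [[0,0,4],[0,0,0],8.54],
    [[0,0,2.5],[0,0,0],8.54],
    [[0,0,2],[0,0,0],8.54],
    [[0,0,1.6],[0,0,0],8.54],
    [[0,0,1],[0,0,0],8.54],
    [[0,0,0],[0,0,0],8.54],
    [[0,0,0],[0,0,0],8.54],
    [[0,0,0],[0,0,0],5.5],
    [[0,0,0],[0,0,0],5.5],
    [[0,0,0],[0,0,0],5.5],
    [[0,0,0],[0,0,0],5.5],
    [[0,0,0],[0,0,0],5.5],
    [[0,0,0],[0,0,0],5.5],
    [[0,0,0],[0,0,0],5.5]
  ]
}}

```text
clock: 7.3
eef_pos: [0.6122, -0.3264, 0.0227]
ee_rot: [0.707, 0.707, 0.0, 0.001]
ft_force: [-1.9, 0.6, 6.0]
width: 0.0613
grip_force: 52.9
```

```bash
python3 - <<'E'
from h import *
s=get_state();print(s["eef_pos"],s["ee_rot"],s["ft_force"],s["moment"])
cv2.imwrite("pics/g1.png",np.hstack([cv2.resize(imaging.get_image("side")[180:420,330:560],None,fx=1.75,fy=1.75),imaging.get_image("wrist")[:,:390]]))
E
```

```text
[ 0.61219681 -0.32638357  0.02269002] [7.07387524e-01 7.06824321e-01 3.35411719e-04 1.46916592e-03] [-1.90669896  0.59705397  5.98573857] [ 0.13053414  0.17373331 -0.00073327]
```

View pics/g1.png

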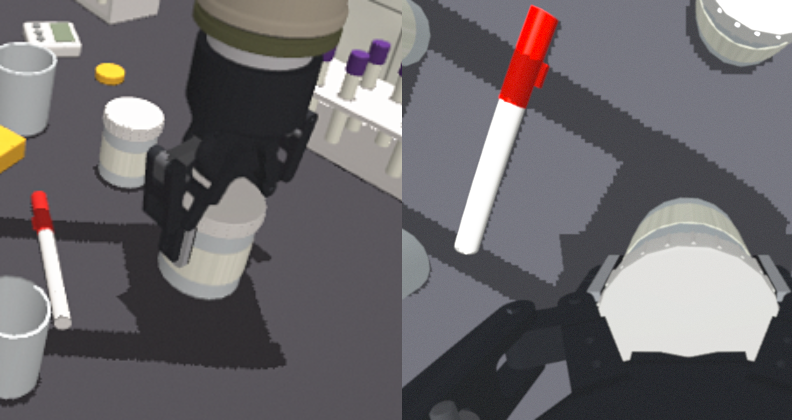

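The large pot is held on its body, under the cap, with the grip on both sides. The width reads 61 mm. Lifting.

Emit:
{"name": "arm_command", "arguments": {
  "deltas": [
    [[0,0,-0.5],[0,0,0],5.5],
    [[0,0,-1],[0,0,0],5.5],
    [[0,0,-2],[0,0,0],5.5],
    [[0,0,-2.5],[0,0,0],5.5],
    [[0,0,-2.5],[0,0,0],5.5],
    [[0,0,-2],[0,0,0],5.5],
    [[0,0,-1.5],[0,0,0],5.5],
    [[0,0,-1],[0,0,0],5.5],
    [[0,0,0],[0,0,0],5.5],
    [[0,0,0],[0,0,0],5.5]
  ]
}}

```text
clock: 8.4
eef_pos: [0.6108, -0.3253, 0.1495]
ee_rot: [0.707, 0.707, -0.0, -0.0]
ft_force: [0.0, 0.7, -1.8]
width: 0.0609
grip_force: 54.5
```

```bash
cat > hold.py <<'E'
# fit of the held pot (x,y,z underside) relative to TCP, from the wrist picture's + side picture
from h import *
import sys
s=get_state(); print(s["clock"],s["eef_pos"],s["ft_force"],s["width"])
cv2.imwrite(f"pics/{sys.argv[1]}.png",np.hstack([cv2.resize(imaging.get_image("side"),(400,300)),cv2.resize(imaging.get_image("wrist"),(400,300))]))
E
python3 hold.py l1
```

```text
8.4 [ 0.61076846 -0.3253275   0.14948121] [ 0.02585328  0.69015254 -1.80223283] 0.06088633321575427
```

View pics/l1.png

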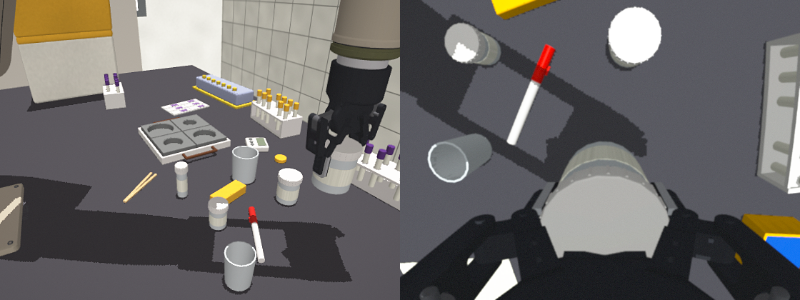

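Lifted and upright. Carrying it over the large well.

Emit:
{"name": "arm_command", "arguments": {
  "deltas": [
    [[1,0,0],[0,0,0],5.5],
    [[2,0,0],[0,0,0],5.5],
    [[3,-0.5,0],[0,0,0],5.5],
    [[3.5,-0.9,0],[0,0,0],5.5],
    [[3.5,-0.9,0],[0,0,0],5.5],
    [[3.5,-0.9,0],[0,0,0],5.5],
    [[3.5,-0.9,0],[0,0,0],5.5],
    [[3.5,-0.9,0],[0,0,0],5.5],
    [[3.5,-0.9,0],[0,0,0],5.5],
    [[3.5,-0.9,0],[0,0,0],5.5],
    [[3.5,-0.9,0],[0,0,0],5.5],
    [[3.5,-0.9,0],[0,0,0],5.5],
    [[3.5,-0.9,0],[0,0,0],5.5],
    [[3.5,-0.9,0],[0,0,0],5.5],
    [[3.5,-0.9,0],[0,0,0],5.5],
    [[3,-0.5,0],[0,0,0],5.5],
    [[2,0,0],[0,0,0],5.5],
    [[0.4,0,0],[0,0,0],5.5],
    [[0,0,0],[0,0,0],5.5],
    [[0,0,0],[0,0,0],5.5]
  ]
}}

```text
clock: 10.5
eef_pos: [0.493, 0.2082, 0.1501]
ee_rot: [0.707, 0.707, -0.0, 0.0]
ft_force: [0.1, 0.9, -1.8]
width: 0.061
grip_force: 54.6
```

Emit:
{"name": "arm_command", "arguments": {
  "deltas": [
    [[0,0,1],[0,0,0],5.5],
    [[0,0,2],[0,0,0],5.5],
    [[0,0,2],[0,0,0],5.5],
    [[0,0,2],[0,0,0],5.5],
    [[0,0,1],[0,0,0],5.5],
    [[0,0,0],[0,0,0],5.5],
    [[0,0,0],[0,0,0],5.5]
  ]
}}

```text
clock: 11.2
eef_pos: [0.4937, 0.2083, 0.0706]
ee_rot: [0.708, 0.707, 0.0, 0.0]
ft_force: [-0.6, 0.1, -1.2]
width: 0.0615
grip_force: 54.6
```

```bash
python3 - <<'E'
from h import *
s=get_state(); print(s["clock"],s["eef_pos"],s["ft_force"],s["width"])
i=imaging.get_image("side")[130:250,160:360]; j=imaging.get_image("wrist")
cv2.imwrite("pics/p1.png",np.hstack([cv2.resize(i,(450,270)),cv2.resize(j,(350,270))]))
E
```

```text
11.2 [0.49372108 0.20825242 0.07061003] [-0.60119297  0.06417334 -1.20282025] 0.061506821446058964
```

View pics/p1.png

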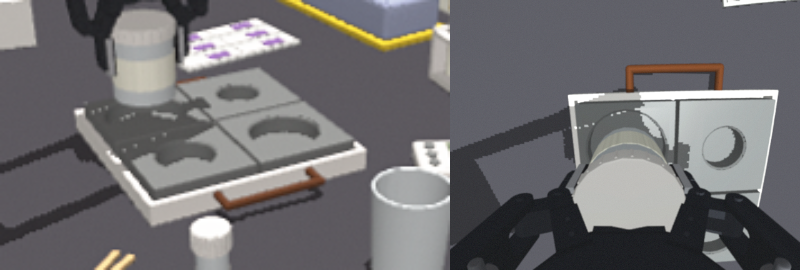

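The pot hangs upright and centred over the large well. Lowering.

Emit:
{"name": "arm_command", "arguments": {
  "deltas": [
    [[0,0,1],[0,0,0],5.5],
    [[0,0,1],[0,0,0],5.5],
    [[0,0,0.8],[0,0,0],5.5],
    [[0,0,0.5],[0,0,0],5.5],
    [[0,0,0.2],[0,0,0],5.5],
    [[0,0,0],[0,0,0],5.5],
    [[0,0,0],[0,0,0],5.5]
  ]
}}

```text
clock: 12.0
eef_pos: [0.4937, 0.2086, 0.0355]
ee_rot: [0.707, 0.707, 0.0, 0.0]
ft_force: [0.5, 0.1, -1.3]
width: 0.0614
grip_force: 54.6
```

Emit:
{"name": "arm_command", "arguments": {
  "deltas": [
    [[0,0,0.1],[0,0,0],5.5],
    [[0,0,0],[0,0,0],5.5]
  ]
}}

```text
clock: 12.2
eef_pos: [0.4937, 0.2086, 0.0345]
ee_rot: [0.707, 0.707, 0.0, 0.0]
ft_force: [-0.1, 0.5, -1.5]
width: 0.0611
grip_force: 54.6
```

Emit:
{"name": "arm_command", "arguments": {
  "deltas": [
    [[0,0,0.1],[0,0,0],5.5],
    [[0,0,0],[0,0,0],5.5]
  ]
}}

```text
clock: 12.4
eef_pos: [0.4937, 0.2087, 0.0337]
ee_rot: [0.707, 0.707, 0.0, 0.0]
ft_force: [-0.5, -0.1, 2.8]
width: 0.0611
grip_force: 54.4
```

Emit:
{"name": "arm_command", "arguments": {
  "deltas": [
    [[0,0,0.05],[0,0,0],5.5],
    [[0,0,0],[0,0,0],5.5]
  ]
}}

```text
clock: 12.6
eef_pos: [0.4938, 0.2088, 0.0337]
ee_rot: [0.707, 0.707, 0.0, 0.0]
ft_force: [-3.5, -0.0, 7.2]
width: 0.0608
grip_force: 53.9
```

Contact came at the predicted height. Releasing and retreating.

Emit:
{"name": "arm_command", "arguments": {
  "deltas": [
    [[0,0,0],[0,0,0],6.5],
    [[0,0,0],[0,0,0],7.5],
    [[0,0,0],[0,0,0],8.54],
    [[0,0,0],[0,0,0],8.54],
    [[0,0,0],[0,0,0],8.54],
    [[0,0,-1],[0,0,0],8.54],
    [[0,0,-2],[0,0,0],8.54],
    [[0,0,-4],[0,0,0],8.54],
    [[0,0,-4],[0,0,0],8.54],
    [[0,0,-1],[0,0,0],8.54],
    [[0,0,0],[0,0,0],8.54]
  ]
}}

```text
clock: 13.7
eef_pos: [0.4954, 0.2092, 0.1562]
ee_rot: [0.707, 0.707, 0.003, 0.001]
ft_force: [-0.8, -0.3, 0.1]
width: 0.0857
grip_force: 0.0
```

Emit:
{"name": "arm_command", "arguments": {
  "deltas": [
    [[-2,1.2,0],[0,0,0],8.54],
    [[-3.5,1.2,0],[0,0,0],8.54],
    [[-4,1.2,0],[0,0,0],8.54],
    [[-4,1.2,0],[0,0,0],8.54],
    [[-4,1.2,0],[0,0,0],8.54],
    [[-4,1.2,0],[0,0,0],8.54],
    [[-4,1.2,0],[0,0,0],8.54],
    [[-4,1.2,0],[0,0,0],8.54],
    [[-4,1.2,0],[0,0,0],8.54],
    [[-4,1.2,0],[0,0,0],8.54],
    [[-3,1.2,0],[0,0,0],8.54],
    [[-0.9,1.2,0],[0,0,0],8.54],
    [[0,0,0],[0,0,0],8.54],
    [[0,0,0],[0,0,0],8.54],
    [[0,0,0],[0,0,0],8.54]
  ]
}}

```text
clock: 15.2
eef_pos: [0.6363, -0.2043, 0.1517]
ee_rot: [0.707, 0.707, -0.0, -0.001]
ft_force: [0.4, 0.8, -0.9]
width: 0.0855
grip_force: 0.0
```

```bash
python3 m2.py | head -4; python3 - <<'E'
from h import *
print(get_state()["eef_pos"])
i=imaging.get_image("top")
cv2.imwrite("pics/t1.png",i)
E
```

```text
pot_large [[73, 64, 68], [95, 90, 94]] [  0.   0. 559. 419.] [  0.   0. 559. 419.] [ 0.2745 -0.5255  0.3354] [562.1 338.8  60.5 -33.3   0.8 -16.6  -0.9 104.2]
pot_medium [[143, 143, 143], [156, 161, 165]] [316. 116. 411. 240.] [386. 235. 423. 287.] [ 0.6384 -0.204  -0.0015] [ 33.5  32.4 -35.  -64.8  -0.3  -0.2   0.3   0.1]
pot_small [[174, 190, 198], [157, 159, 166]] [317. 198. 412. 322.] [291. 275. 320. 321.] [ 0.4637 -0.2057 -0.0005] [ 36.2  36.7 -38.3 -69.1   0.4  -0.9  -0.4   0.9]
pot_slim [[104, 118, 124], [178, 182, 187]] [274. 211. 356. 335.] [244. 226. 263. 276.] [ 0.4358 -0.0933  0.0037] [ 30.4  39.4 -37.7 -71.2   0.3  -0.8  -0.3   0.8]
[ 0.63676599 -0.20440665  0.15251344]
```

View pics/t1.png

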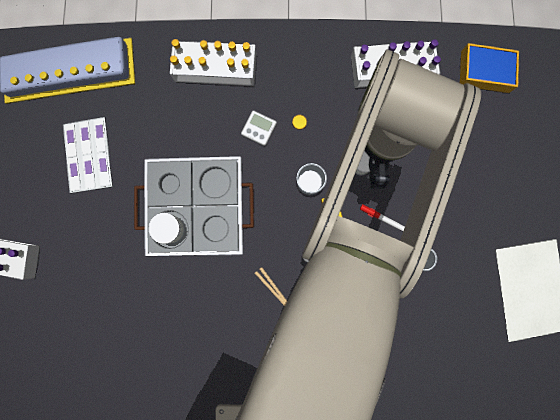

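The large pot stands in the large well at (167,229), and everything else is where it was. Grasping the medium pot.

Emit:
{"name": "arm_command", "arguments": {
  "deltas": [
    [[-0.1,0.15,2],[0,0,0],8.54],
    [[0,0,3],[0,0,0],8.54],
    [[0,0,3],[0,0,0],8.54],
    [[0,0,2.4],[0,0,0],8.54],
    [[0,0,1.6],[0,0,0],8.54],
    [[0,0,1],[0,0,0],8.54],
    [[0,0,0],[0,0,0],8.54],
    [[0,0,0],[0,0,0],8.54],
    [[0,0,0],[0,0,0],6],
    [[0,0,0],[0,0,0],4.2],
    [[0,0,0],[0,0,0],4.2],
    [[0,0,0],[0,0,0],4.2],
    [[0,0,0],[0,0,0],4.2],
    [[0,0,0],[0,0,0],4.2],
    [[0,0,0],[0,0,0],4.2],
    [[0,0,0],[0,0,0],4.2]
  ]
}}

```text
clock: 16.95
eef_pos: [0.6395, -0.207, 0.0243]
ee_rot: [0.707, 0.707, 0.0, 0.001]
ft_force: [-1.7, 0.8, 6.2]
width: 0.0486
grip_force: 51.3
```

Emit:
{"name": "arm_command", "arguments": {
  "deltas": [
    [[0,0,-0.5],[0,0,0],4.2],
    [[0,0,-1],[0,0,0],4.2],
    [[0,0,-2],[0,0,0],4.2],
    [[0,0,-2.5],[0,0,0],4.2],
    [[0,0,-2.5],[0,0,0],4.2],
    [[0,0,-2],[0,0,0],4.2],
    [[0,0,-1.5],[0,0,0],4.2],
    [[0,0,-1],[0,0,0],4.2],
    [[0,0,0],[0,0,0],4.2],
    [[0,0,0],[0,0,0],4.2]
  ]
}}

```text
clock: 17.95
eef_pos: [0.6383, -0.2064, 0.152]
ee_rot: [0.707, 0.707, -0.0, -0.0]
ft_force: [-0.3, 0.1, -1.6]
width: 0.0482
grip_force: 51.6
```

```bash
python3 hold.py l2
```

```text
17.95 [ 0.6383321  -0.20639413  0.15201175] [-0.28085962  0.12284014 -1.61952698] 0.04815263255951544
```

View pics/l2.png

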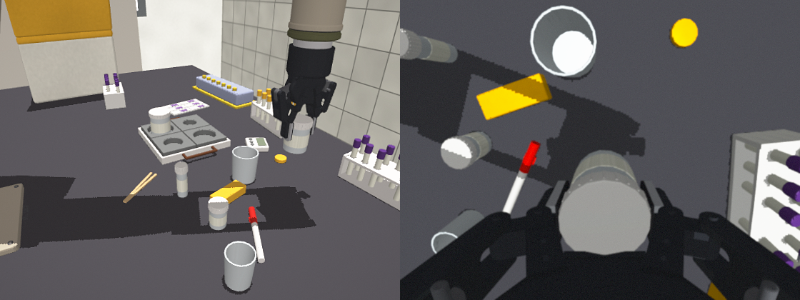

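The medium pot is held upright. Moving it to its well.

Emit:
{"name": "arm_command", "arguments": {
  "deltas": [
    [[1,0,0],[0,0,0],4.2],
    [[2,-0.3,0],[0,0,0],4.2],
    [[3,-0.5,0],[0,0,0],4.2],
    [[3.5,-0.5,0],[0,0,0],4.2],
    [[3.5,-0.5,0],[0,0,0],4.2],
    [[3.5,-0.5,0],[0,0,0],4.2],
    [[3.5,-0.5,0],[0,0,0],4.2],
    [[3.5,-0.5,0],[0,0,0],4.2],
    [[3.5,-0.5,0],[0,0,0],4.2],
    [[3,-0.5,0],[0,0,0],4.2],
    [[1.5,0,0],[0,0,0],4.2],
    [[0.4,0,0],[0,0,0],4.2],
    [[0,0,0],[0,0,0],4.2],
    [[0,0,0],[0,0,0],4.2],
    [[0,0,1],[0,0,0],4.2],
    [[0,0,2],[0,0,0],4.2],
    [[0,0,2],[0,0,0],4.2],
    [[0,0,1.5],[0,0,0],4.2],
    [[0,0,1],[0,0,0],4.2],
    [[0,0,0],[0,0,0],4.2]
  ]
}}

```text
clock: 20.05
eef_pos: [0.5946, 0.1119, 0.0756]
ee_rot: [0.708, 0.707, -0.001, -0.001]
ft_force: [-0.0, 0.2, -0.4]
width: 0.0487
grip_force: 51.6
```

Emit:
{"name": "arm_command", "arguments": {
  "deltas": [
    [[0,0,0],[0,0,0],4.2],
    [[0,0,0],[0,0,0],4.2]
  ]
}}

```text
clock: 20.25
eef_pos: [0.5968, 0.1125, 0.079]
ee_rot: [0.707, 0.707, 0.001, 0.001]
ft_force: [0.5, 0.5, -1.3]
width: 0.0482
grip_force: 51.6
```

```bash
cat > pl.py <<'E'
from h import *
import sys
s=get_state(); print(s["clock"],s["eef_pos"],s["ft_force"],s["width"])
i=imaging.get_image("side")[110:250,160:360]; j=imaging.get_image("wrist")
cv2.imwrite(f"pics/{sys.argv[1]}.png",np.hstack([cv2.resize(i,(400,280)),cv2.resize(j,(373,280))]))
E
python3 pl.py p2
```

```text
20.25 [0.5968144  0.11252851 0.07904878] [ 0.51986323  0.45896913 -1.27142035] 0.04822319898603344
```

View pics/p2.png

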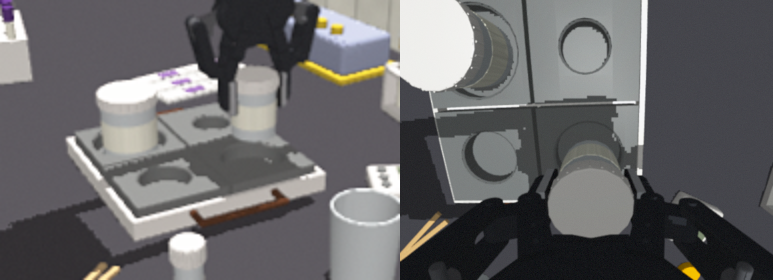

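The medium pot hangs upright over the medium well at about (255,150) in the left crop. The large pot stands in its well. Lowering.

Emit:
{"name": "arm_command", "arguments": {
  "deltas": [
    [[0,0,1],[0,0,0],4.2],
    [[0,0,1],[0,0,0],4.2],
    [[0,0,0.9],[0,0,0],4.2],
    [[0,0,0.6],[0,0,0],4.2],
    [[0,0,0.3],[0,0,0],4.2],
    [[0,0,0],[0,0,0],4.2],
    [[0,0,0],[0,0,0],4.2],
    [[0,0,0],[0,0,0],4.2]
  ]
}}

```text
clock: 21.15
eef_pos: [0.5963, 0.1126, 0.0404]
ee_rot: [0.707, 0.707, 0.0, 0.0]
ft_force: [-0.4, 0.0, -0.9]
width: 0.0483
grip_force: 51.6
```

Emit:
{"name": "arm_command", "arguments": {
  "deltas": [
    [[0,0,0.3],[0,0,0],4.2],
    [[0,0,0.15],[0,0,0],4.2],
    [[0,0,0],[0,0,0],4.2],
    [[0,0,0],[0,0,0],4.2]
  ]
}}

```text
clock: 21.55
eef_pos: [0.596, 0.1125, 0.0354]
ee_rot: [0.707, 0.707, 0.0, 0.0]
ft_force: [0.6, -0.3, 0.7]
width: 0.0485
grip_force: 51.7
```

Emit:
{"name": "arm_command", "arguments": {
  "deltas": [
    [[0,0,0.07],[0,0,0],4.2],
    [[0,0,0],[0,0,0],4.2]
  ]
}}

```text
clock: 21.75
eef_pos: [0.5961, 0.1126, 0.0353]
ee_rot: [0.707, 0.707, 0.0, 0.0]
ft_force: [-2.9, -0.7, 6.1]
width: 0.0483
grip_force: 51.9
```

Emit:
{"name": "arm_command", "arguments": {
  "deltas": [
    [[0,0,0],[0,0,0],5.5],
    [[0,0,0],[0,0,0],6.5],
    [[0,0,0],[0,0,0],7.5],
    [[0,0,0],[0,0,0],7.5],
    [[0,0,0],[0,0,0],7.5],
    [[0,0,-1],[0,0,0],7.5],
    [[0,0,-2],[0,0,0],7.5],
    [[0,0,-4],[0,0,0],7.5],
    [[0,0,-4],[0,0,0],7.5],
    [[0,0,-1],[0,0,0],7.5],
    [[0,0,0],[0,0,0],7.5]
  ]
}}

```text
clock: 22.85
eef_pos: [0.5979, 0.1127, 0.1584]
ee_rot: [0.707, 0.707, 0.002, 0.002]
ft_force: [0.7, -0.4, -0.1]
width: 0.0754
grip_force: 0.0
```

Emit:
{"name": "arm_command", "arguments": {
  "deltas": [
    [[-2,-1,0],[0,0,0],7.5],
    [[-3.5,-1.5,0],[0,0,0],7.5],
    [[-4,-1.5,0],[0,0,0],7.5],
    [[-4,-1.5,0],[0,0,0],7.5],
    [[-4,-1.5,0],[0,0,0],7.5],
    [[-4,-1.5,0],[0,0,0],7.5],
    [[-4,-1.5,0],[0,0,0],7.5],
    [[-3.5,-1.5,0],[0,0,0],7.5],
    [[-2,-1,0],[0,0,0],7.5],
    [[-0.9,-0.6,0],[0,0,0],7.5],
    [[0,0,0],[0,0,0],7.5],
    [[0,0,0],[0,0,0],7.5],
    [[0,0,0],[0,0,0],7.5],
    [[0,0,0],[0,0,0],7.5]
  ]
}}

```text
clock: 24.25
eef_pos: [0.4651, -0.2054, 0.1545]
ee_rot: [0.707, 0.707, 0.0, -0.0]
ft_force: [-0.6, 0.0, 1.6]
width: 0.0753
grip_force: 0.0
```

```bash
python3 m2.py | sed -n 3,4p; python3 pl.py p2b
```

```text
pot_small [[55, 57, 57], [161, 165, 169]] [  0.   0. 559. 419.] [291. 275. 320. 321.] [ 0.4638 -0.2057 -0.0005] [ 353.2  234.7 -185.3 -166.1    0.4   -0.9   -0.4    0.9]
pot_slim [[245, 243, 241], [203, 208, 214]] [302. 249. 316. 262.] [244. 226. 263. 276.] [ 4.383e-01 -8.820e-02 -3.000e-04] [ 0.   0.2 -0.3  0.5  0.8 -0.5 -0.1  0.5]
24.35 [ 0.46507081 -0.2056932   0.15460642] [-0.09235318  0.194023    0.01381495] 0.0748736380658201
```

View pics/p2b.png

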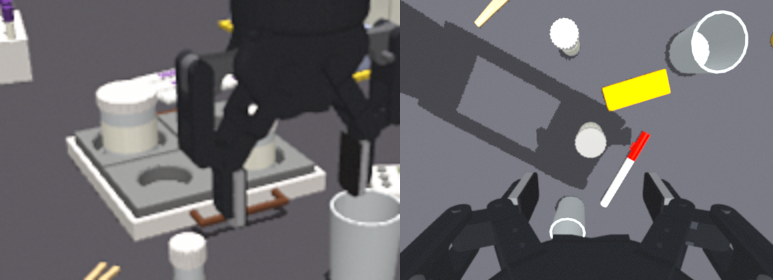

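The medium pot is in its well. The small pot sits straight under the gripper, at (590,140) in the wrist view. Grasping it.

Emit:
{"name": "arm_command", "arguments": {
  "deltas": [
    [[0,0,2],[0,0,0],7.5],
    [[0,0,3],[0,0,0],7.5],
    [[0,0,3],[0,0,0],7.5],
    [[0,0,2.4],[0,0,0],7.5],
    [[0,0,1.6],[0,0,0],7.5],
    [[0,0,1],[0,0,0],7.5],
    [[0,0,0],[0,0,0],7.5],
    [[0,0,0],[0,0,0],7.5],
    [[0,0,0],[0,0,0],5],
    [[0,0,0],[0,0,0],3],
    [[0,0,0],[0,0,0],3],
    [[0,0,0],[0,0,0],3],
    [[0,0,0],[0,0,0],3],
    [[0,0,0],[0,0,0],3],
    [[0,0,0],[0,0,0],3],
    [[0,0,0],[0,0,0],3]
  ]
}}

```text
clock: 26.05
eef_pos: [0.4654, -0.2069, 0.0258]
ee_rot: [0.707, 0.707, 0.0, 0.001]
ft_force: [-1.0, 0.3, 4.7]
width: 0.0364
grip_force: 49.5
```

Emit:
{"name": "arm_command", "arguments": {
  "deltas": [
    [[0,0,-0.5],[0,0,0],3],
    [[0,0,-1],[0,0,0],3],
    [[0,0,-2],[0,0,0],3],
    [[0,0,-2.5],[0,0,0],3],
    [[0,0,-2.5],[0,0,0],3],
    [[0,0,-2],[0,0,0],3],
    [[0,0,-1.5],[0,0,0],3],
    [[0,0,-1],[0,0,0],3],
    [[0,0,0],[0,0,0],3],
    [[0,0,0],[0,0,0],3],
    [[0,0,0],[0,0,0],3]
  ]
}}

```text
clock: 27.15
eef_pos: [0.4639, -0.206, 0.1532]
ee_rot: [0.707, 0.707, -0.0, -0.001]
ft_force: [-0.5, -0.0, -0.7]
width: 0.0362
grip_force: 50.0
```

```bash
python3 hold.py l3
```

```text
27.15 [ 0.46393396 -0.20600118  0.15321203] [-0.54064172 -0.02297399 -0.65394462] 0.0362338719897678
```

View pics/l3.png

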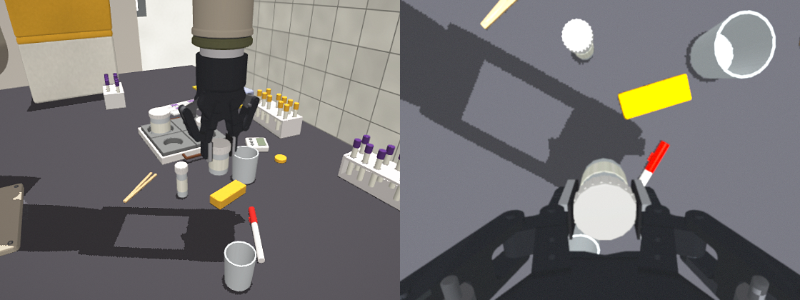

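The small pot is held upright. Moving it to its well.

Emit:
{"name": "arm_command", "arguments": {
  "deltas": [
    [[1,0,0],[0,0,0],3],
    [[2,0.2,0],[0,0,0],3],
    [[3,0.4,0],[0,0,0],3],
    [[3.5,0.4,0],[0,0,0],3],
    [[3.5,0.4,0],[0,0,0],3],
    [[3.5,0.4,0],[0,0,0],3],
    [[3.5,0.4,0],[0,0,0],3],
    [[3.5,0.4,0],[0,0,0],3],
    [[3.5,0.4,0],[0,0,0],3],
    [[3,0.2,0],[0,0,0],3],
    [[1.5,0,0],[0,0,0],3],
    [[0.2,0,0],[0,0,0],3],
    [[0,0,0],[0,0,0],3],
    [[0,0,0],[0,0,0],3],
    [[0,0,1],[0,0,0],3],
    [[0,0,2],[0,0,0],3],
    [[0,0,2],[0,0,0],3],
    [[0,0,1.5],[0,0,0],3],
    [[0,0,1],[0,0,0],3],
    [[0,0,0],[0,0,0],3]
  ]
}}

```text
clock: 29.25
eef_pos: [0.4956, 0.11, 0.0777]
ee_rot: [0.708, 0.707, -0.001, -0.001]
ft_force: [-0.4, -0.4, -0.4]
width: 0.0358
grip_force: 50.0
```

Emit:
{"name": "arm_command", "arguments": {
  "deltas": [
    [[0,0,0],[0,0,0],3],
    [[0,0,0],[0,0,0],3],
    [[0,0,0],[0,0,0],3]
  ]
}}

```text
clock: 29.55
eef_pos: [0.4977, 0.1107, 0.0806]
ee_rot: [0.707, 0.707, 0.001, 0.001]
ft_force: [-0.1, -0.4, -0.9]
width: 0.0359
grip_force: 50.0
```

```bash
python3 pl.py p3
```

```text
29.55 [0.49769487 0.11066976 0.08064006] [-0.10742089 -0.42471587 -0.93223773] 0.035937914615510866
```

View pics/p3.png

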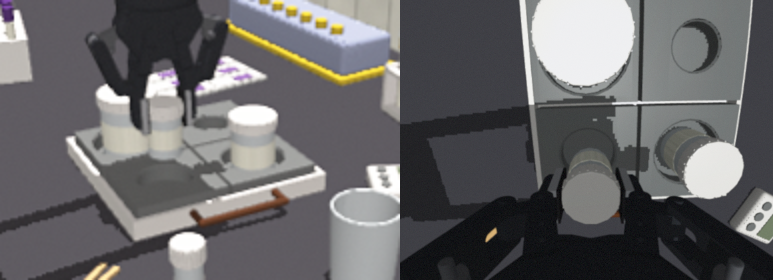

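The small pot hangs over the small well, and large and medium are seated. Lowering.

Emit:
{"name": "arm_command", "arguments": {
  "deltas": [
    [[0,-0.1,1],[0,0,0],3],
    [[0,0,1],[0,0,0],3],
    [[0,0,0.9],[0,0,0],3],
    [[0,0,0.6],[0,0,0],3],
    [[0,0,0.4],[0,0,0],3],
    [[0,0,0.1],[0,0,0],3],
    [[0,0,0],[0,0,0],3],
    [[0,0,0],[0,0,0],3]
  ]
}}

```text
clock: 30.45
eef_pos: [0.4963, 0.1106, 0.04]
ee_rot: [0.707, 0.707, 0.0, 0.0]
ft_force: [-0.1, -0.4, 0.2]
width: 0.0363
grip_force: 50.0
```

Emit:
{"name": "arm_command", "arguments": {
  "deltas": [
    [[0,0,0.15],[0,0,0],3],
    [[0,0,0.05],[0,0,0],3],
    [[0,0,0],[0,0,0],3],
    [[0,0,0],[0,0,0],3]
  ]
}}

```text
clock: 30.85
eef_pos: [0.4959, 0.1106, 0.0376]
ee_rot: [0.707, 0.707, 0.0, 0.0]
ft_force: [-0.2, 0.0, 0.1]
width: 0.0362
grip_force: 50.0
```

Emit:
{"name": "arm_command", "arguments": {
  "deltas": [
    [[0,0,0.08],[0,0,0],3],
    [[0,0,0],[0,0,0],3],
    [[0,0,0],[0,0,0],3]
  ]
}}

```text
clock: 31.15
eef_pos: [0.496, 0.1106, 0.0369]
ee_rot: [0.707, 0.707, 0.0, 0.0]
ft_force: [-0.3, -0.0, 0.7]
width: 0.0363
grip_force: 50.0
```

Emit:
{"name": "arm_command", "arguments": {
  "deltas": [
    [[0,0,0.05],[0,0,0],3],
    [[0,0,0],[0,0,0],3],
    [[0,0,0],[0,0,0],3]
  ]
}}

```text
clock: 31.45
eef_pos: [0.4961, 0.1106, 0.0369]
ee_rot: [0.707, 0.707, 0.0, 0.0]
ft_force: [-2.7, -1.0, 6.6]
width: 0.0365
grip_force: 50.4
```

Emit:
{"name": "arm_command", "arguments": {
  "deltas": [
    [[0,0,0],[0,0,0],4.5],
    [[0,0,0],[0,0,0],6],
    [[0,0,0],[0,0,0],6.5],
    [[0,0,0],[0,0,0],6.5],
    [[0,0,0],[0,0,0],6.5],
    [[0,0,-1],[0,0,0],6.5],
    [[0,0,-2],[0,0,0],6.5],
    [[0,0,-4],[0,0,0],6.5],
    [[0,0,-4],[0,0,0],6.5],
    [[0,0,-1],[0,0,0],6.5],
    [[0,0,0],[0,0,0],6.5]
  ]
}}

```text
clock: 32.55
eef_pos: [0.4978, 0.1108, 0.1596]
ee_rot: [0.707, 0.707, 0.002, 0.002]
ft_force: [-0.1, -0.1, 0.4]
width: 0.0647
grip_force: 0.0
```

Emit:
{"name": "arm_command", "arguments": {
  "deltas": [
    [[-2,-0.75,0],[0,0,0],6.5],
    [[-3.5,-1,0],[0,0,0],6.5],
    [[-4,-1,0],[0,0,0],6.5],
    [[-4,-1,0],[0,0,0],6.5],
    [[-3.5,-1,0],[0,0,0],6.5],
    [[-2,-0.5,0],[0,0,0],6.5],
    [[-0.9,-0.5,0],[0,0,0],6.5],
    [[0,0,0],[0,0,0],6.5],
    [[0,0,0],[0,0,0],6.5],
    [[0,0,0],[0,0,0],6.5],
    [[0,0,0],[0,0,0],6.5]
  ]
}}

```text
clock: 33.65
eef_pos: [0.4385, -0.0875, 0.1562]
ee_rot: [0.707, 0.707, 0.0, -0.0]
ft_force: [-0.6, -0.5, 0.2]
width: 0.0647
grip_force: 0.0
```

```bash
python3 pl.py p3b; python3 m2.py | sed -n 4p
```

```text
33.65 [ 0.43846537 -0.08745474  0.15617218] [-0.59593404 -0.49858288  0.23788233] 0.06474221224432267
pot_slim [[182, 198, 207], [187, 193, 197]] [261. 211. 356. 335.] [244. 226. 263. 276.] [ 0.4358 -0.0933  0.0037] [ 43.4  39.4 -37.7 -71.2   0.3  -0.8  -0.3   0.8]
```

View pics/p3b.png

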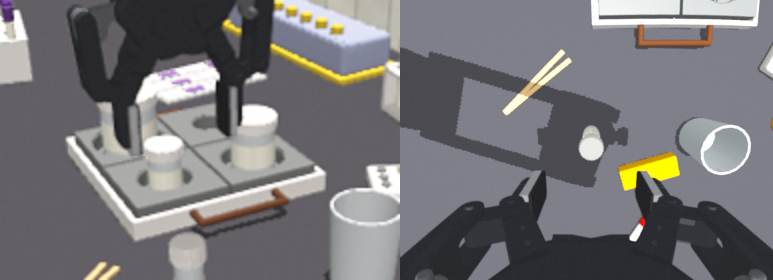

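The small pot is in its well. The slim pot is centred between the fingers, at (591,143) in the wrist view. Grasping it.

Emit:
{"name": "arm_command", "arguments": {
  "deltas": [
    [[-0.1,0,2],[0,0,0],6.5],
    [[0,0,3],[0,0,0],6.5],
    [[0,0,3],[0,0,0],6.5],
    [[0,0,2],[0,0,0],6.5],
    [[0,0,1.2],[0,0,0],6.5],
    [[0,0,0.6],[0,0,0],6.5],
    [[0,0,0],[0,0,0],6.5],
    [[0,0,0],[0,0,0],6.5],
    [[0,0,0],[0,0,0],4],
    [[0,0,0],[0,0,0],2.8],
    [[0,0,0],[0,0,0],1.9],
    [[0,0,0],[0,0,0],1.9],
    [[0,0,0],[0,0,0],1.9],
    [[0,0,0],[0,0,0],1.9],
    [[0,0,0],[0,0,0],1.9],
    [[0,0,0],[0,0,0],1.9],
    [[0,0,0],[0,0,0],1.9]
  ]
}}

```text
clock: 35.55
eef_pos: [0.439, -0.0897, 0.0391]
ee_rot: [0.707, 0.707, 0.0, 0.001]
ft_force: [-0.6, -0.1, 6.6]
width: 0.0255
grip_force: 48.8
```

Emit:
{"name": "arm_command", "arguments": {
  "deltas": [
    [[0,0,-0.5],[0,0,0],1.9],
    [[0,0,-1],[0,0,0],1.9],
    [[0,0,-2],[0,0,0],1.9],
    [[0,0,-2.5],[0,0,0],1.9],
    [[0,0,-2.5],[0,0,0],1.9],
    [[0,0,-2],[0,0,0],1.9],
    [[0,0,-1.5],[0,0,0],1.9],
    [[0,0,-1],[0,0,0],1.9],
    [[0,0,0],[0,0,0],1.9],
    [[0,0,0],[0,0,0],1.9],
    [[0,0,0],[0,0,0],1.9]
  ]
}}

```text
clock: 36.65
eef_pos: [0.4376, -0.0892, 0.1672]
ee_rot: [0.707, 0.707, -0.0, -0.001]
ft_force: [-0.1, 0.2, -0.2]
width: 0.0253
grip_force: 49.1
```

```bash
python3 hold.py l4
```

```text
36.65 [ 0.43757126 -0.08918544  0.1671609 ] [-0.10277716  0.15736049 -0.20780347] 0.025297342822261235
```

View pics/l4.png

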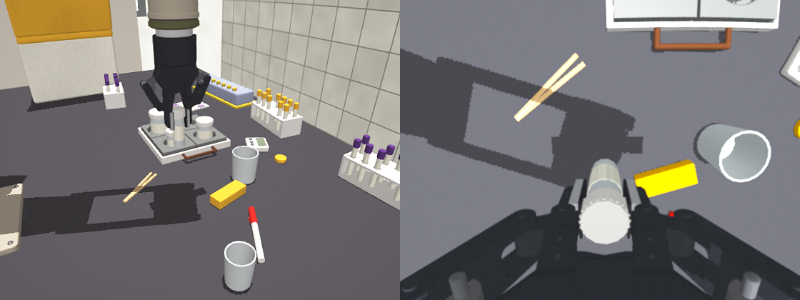

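The slim pot is held upright. Moving it to the slim well.

Emit:
{"name": "arm_command", "arguments": {
  "deltas": [
    [[1,0.5,0],[0,0,0],1.9],
    [[2,1,0],[0,0,0],1.9],
    [[3,1.5,0],[0,0,0],1.9],
    [[3.2,1.7,0],[0,0,0],1.9],
    [[3.2,1.7,0],[0,0,0],1.9],
    [[3.2,1.7,0],[0,0,0],1.9],
    [[3.2,1.7,0],[0,0,0],1.9],
    [[3.2,1.7,0],[0,0,0],1.9],
    [[3.2,1.7,0],[0,0,0],1.9],
    [[3,1.4,0],[0,0,0],1.9],
    [[1.5,1,0],[0,0,0],1.9],
    [[0.5,0,0],[0,0,0],1.9],
    [[0,0,0],[0,0,0],1.9],
    [[0,0,0],[0,0,0],1.9],
    [[0,0,1],[0,0,0],1.9],
    [[0,0,2],[0,0,0],1.9],
    [[0,0,2],[0,0,0],1.9],
    [[0,0,1.5],[0,0,0],1.9],
    [[0,0,1],[0,0,0],1.9],
    [[0,0,0],[0,0,0],1.9]
  ]
}}

```text
clock: 38.75
eef_pos: [0.5931, 0.2118, 0.0912]
ee_rot: [0.708, 0.707, -0.001, -0.001]
ft_force: [-1.2, -0.9, -1.6]
width: 0.0257
grip_force: 49.1
```

Emit:
{"name": "arm_command", "arguments": {
  "deltas": [
    [[0,0,0],[0,0,0],1.9],
    [[0,0,0],[0,0,0],1.9],
    [[0,0,0],[0,0,0],1.9]
  ]
}}

```text
clock: 39.05
eef_pos: [0.5952, 0.2127, 0.0945]
ee_rot: [0.707, 0.707, 0.001, 0.001]
ft_force: [-0.5, -0.3, -0.0]
width: 0.0257
grip_force: 49.1
```

```bash
python3 pl.py p4
```

```text
39.05 [0.59524345 0.21271954 0.09454573] [-0.4545203  -0.29139561 -0.0374643 ] 0.02569465664661515
```

View pics/p4.png

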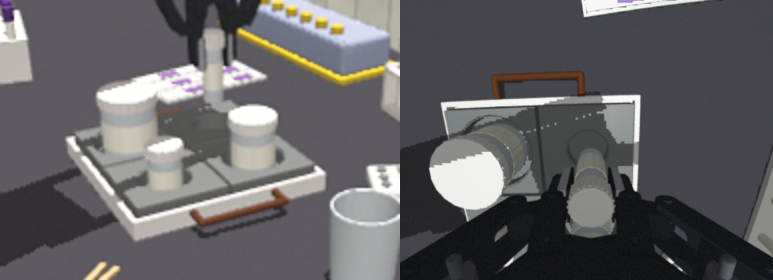

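The slim pot hangs over its well. I've now viewed 15 pictures, one over the limit of 14, so I'll do the remaining checks numerically. Lowering.

Emit:
{"name": "arm_command", "arguments": {
  "deltas": [
    [[0,-0.1,1],[0,0,0],1.9],
    [[0,0,1],[0,0,0],1.9],
    [[0,0,0.9],[0,0,0],1.9],
    [[0,0,0.6],[0,0,0],1.9],
    [[0,0,0.4],[0,0,0],1.9],
    [[0,0,0.1],[0,0,0],1.9],
    [[0,0,0],[0,0,0],1.9],
    [[0,0,0],[0,0,0],1.9]
  ]
}}

```text
clock: 39.95
eef_pos: [0.5938, 0.2126, 0.0538]
ee_rot: [0.707, 0.707, 0.0, 0.0]
ft_force: [-0.2, 0.3, -0.1]
width: 0.0252
grip_force: 49.1
```

Emit:
{"name": "arm_command", "arguments": {
  "deltas": [
    [[0,0,0.1],[0,0,0],1.9],
    [[0,0,0.05],[0,0,0],1.9],
    [[0,0,0],[0,0,0],1.9],
    [[0,0,0],[0,0,0],1.9]
  ]
}}

```text
clock: 40.35
eef_pos: [0.5935, 0.2125, 0.0519]
ee_rot: [0.707, 0.707, 0.0, 0.0]
ft_force: [0.7, -0.2, -0.8]
width: 0.0255
grip_force: 49.1
```

Emit:
{"name": "arm_command", "arguments": {
  "deltas": [
    [[0,0,0.1],[0,0,0],1.9],
    [[0,0,0],[0,0,0],1.9],
    [[0,0,0],[0,0,0],1.9]
  ]
}}

```text
clock: 40.65
eef_pos: [0.5934, 0.2125, 0.0507]
ee_rot: [0.707, 0.707, -0.0, -0.0]
ft_force: [0.3, -0.5, -0.5]
width: 0.0253
grip_force: 49.1
```

Emit:
{"name": "arm_command", "arguments": {
  "deltas": [
    [[0,0,0.08],[0,0,0],1.9],
    [[0,0,0],[0,0,0],1.9],
    [[0,0,0],[0,0,0],1.9]
  ]
}}

```text
clock: 40.95
eef_pos: [0.5936, 0.2126, 0.0502]
ee_rot: [0.707, 0.707, 0.0, 0.0]
ft_force: [-0.2, 0.1, 1.1]
width: 0.0251
grip_force: 49.2
```

Emit:
{"name": "arm_command", "arguments": {
  "deltas": [
    [[0,0,0.05],[0,0,0],1.9],
    [[0,0,0],[0,0,0],1.9],
    [[0,0,0],[0,0,0],1.9]
  ]
}}

```text
clock: 41.25
eef_pos: [0.5938, 0.2126, 0.0502]
ee_rot: [0.707, 0.707, 0.0, 0.0]
ft_force: [-0.7, -0.8, 5.0]
width: 0.0253
grip_force: 49.4
```

Emit:
{"name": "arm_command", "arguments": {
  "deltas": [
    [[0,0,0],[0,0,0],3],
    [[0,0,0],[0,0,0],4],
    [[0,0,0],[0,0,0],5],
    [[0,0,0],[0,0,0],5],
    [[0,0,0],[0,0,0],5],
    [[0,0,-1],[0,0,0],5],
    [[0,0,-2],[0,0,0],5],
    [[0,0,-4],[0,0,0],5],
    [[0,0,-4],[0,0,0],5],
    [[0,0,-3],[0,0,0],5],
    [[3,0,0],[0,0,0],5],
    [[4,0,0],[0,0,0],5],
    [[4,0,0],[0,0,0],5],
    [[4,0,0],[0,0,0],5],
    [[4,0,0],[0,0,0],5],
    [[4,0,0],[0,0,0],5],
    [[3,0,0],[0,0,0],5],
    [[2,0,0],[0,0,0],5],
    [[0,0,0],[0,0,0],5],
    [[0,0,0],[0,0,0],5]
  ]
}}

```text
clock: 43.25
eef_pos: [0.5935, 0.4925, 0.1898]
ee_rot: [0.707, 0.707, -0.0, 0.0]
ft_force: [-0.3, -0.8, -0.7]
width: 0.0497
grip_force: 0.0
```

```bash
python3 - <<'E'
from h import *
W=dict(large=(.4926,.2114),medium=(.5954,.1142),small=(.4954,.1114),slim=(.5926,.2142))
print(get_state()["eef_pos"],get_state()["clock"])
for cam in("top","side"):
    p=imaging.camera_params(cam); i=imaging.get_image(cam)
    m=(i.min(2)>(215 if cam=="top" else 215)).astype(np.uint8)
    for n,(x,y) in W.items():
        d,h=POTS["pot_"+n]; e=project(p,ring(d/2,h+.011)+[x,y,0]); ec=e.mean(0)
        u,v=np.round(ec).astype(int); k=int(np.ptp(e[:,0])*.5+8)
        z=np.zeros_like(m); z[v-k:v+k+1,u-k:u+k+1]=m[v-k:v+k+1,u-k:u+k+1]
        _,l,st,c=cv2.connectedComponentsWithStats(z); lab=l[v,u]
        print(cam,n,"pred",ec.round(1),bb(e).round(),"got",c[lab].round(1) if lab else None,st[lab][:4] if lab else i[v,u])
    for n,X in dict(open_large=(.6012,-.0915),open_medium=(.434,-.330)).items():
        r=imaging.regions_of(cam,n); print(cam,n,[(round(q["score"],2),list(map(int,q["bbox"]))) for q in r[:1]], bb(project(p,model(n)+[*X,0])).round())
E
```

```text
[0.59353287 0.49252475 0.18975396] 43.25
top large pred [163.2 227.9] [148. 212. 178. 243.] got [163.3 227.6] [149 213  30  30]
top medium pred [211.5 178.9] [199. 167. 223. 191.] got [211.3 178.8] [200 168  23  23]
top small pred [212.6 227.3] [204. 218. 222. 236.] got [212.7 227.2] [205 219  17  17]
top slim pred [162.4 179.2] [156. 173. 169. 186.] got [162.3 178.4] [157 173  12  12]
top open_large [(0.75, [293, 161, 330, 195])] [295. 162. 326. 195.]
top open_medium [(0.72, [407, 246, 439, 266])] [406. 246. 436. 270.]
side large pred [223.  154.8] [208. 149. 238. 160.] got [227.4 155.2] [208 149  39  13]
side medium pred [286.4 166.5] [274. 162. 299. 171.] got [285.9 167.2] [274 163  25  10]
side small pred [241.7 180.8] [232. 177. 251. 185.] got [241.  181.6] [232 178  19   9]
side slim pred [265.2 144.6] [259. 143. 271. 147.] got [262.3 145.1] [251 139  29  15]
side open_large [(0.6, [325, 204, 363, 257])] [324. 203. 363. 257.]
side open_medium [(0.85, [310, 339, 362, 407])] [313. 335. 360. 408.]
```

All four caps match the expected seated, upright positions in both views to within a pixel, apart from the side-view blobs of large and slim, which run into the background. The open pots haven't moved. Handing in.

```bash
python3 -c "
from plant import ticket; print(ticket.close_job())"
```

```text
the job is handed in; nothing more can be done
None
```

I placed all four sealed pots upright in their matching wells, widest first, left both open pots where they were, and handed the job in at about 44 s; I viewed 15 pictures, one over the limit of 14.

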